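# Set a drum brake by its star wheel through the adjuster slot

## Robot

A 6-joint arm with a two-finger parallel gripper is mounted at the origin on a cart in front of the work surface, level with it; the furniture and walls round the work are solid. World frame = base frame: x ahead of the robot, y to its left, z up, the work surface at z = 0. Lengths are in mm, angles in rad, forces in N, time in s.
With the tool pointing down it reaches from about 325 to 850 mm from the base axis. Payload 15.5 kg.
Tool frame: the origin (TCP) lies on the centre line of the jaws, within the pads' length; the fingertips stand 22 mm ahead of it and the grasp point (between the pads) lies 3 mm ahead of it; z points along the fingers, y is the line along which they close (so a half turn about z gives the same grasp; the last joint's range is limited). The gripper opens to 91 mm and grips with 3 to 60 N. Pads are 32 mm wide; open, the fingers measure 118 mm over their backs; the gripper's body (76 mm by 178 mm) begins 60 mm behind the grasp point.
Start: joints at [1.129, 0.494, 1.345, -0, 1.302, -0.096], TCP at [212.427, 587.794, 235.915] pointing down, gripper open.
Joint ranges: [-2.91, 2.91], [-0.82, 2.16], [0.22, 2.67], [-1.22, 4.37], [0.12, 2.79], [-3.08, 3.08]. Speed limits (rad/s): [1.89, 1.89, 2.57, 3.01, 3.01, 3.01].

## Interface

Orientations are given as a unit quaternion [w, x, y, z].
In Python, from workcell import monitor, optics, job gives the robot as it stands. The module is installed in compiled form; this text tells all that it offers.
- The arm moves only by the tool drive_tool, never from a script. Its argument "increments" is a list that holds one entry, the list of rows, each a list of 6 numbers: the shift along the tool's x, y, z in m, then the turn, a rotation vector about the tool's x, y, z in degrees. A call has 1 to 8 rows; each row is the pose to reach, as a shift and turn from the pose commanded when the call began, along the tool's axes at that moment; what a row does not reach only later rows make up. A row lasts 1/8 s, in which the tool goes at most 62.5 mm and 10.7 degrees, less where a joint would pass 70% of its speed; a pose out of reach is approached as far as the arm can. A call with a gripper value outside its range is refused whole. "gripper" is the opening, from 0 (shut) to 1 (fully open), set as the call begins (left out, the last holds). The fingers move at their own pace and stop on an object; "newtons" is the grip in N (left out, the last holds). Time passes only in rows, so rows that repeat a pose let the fingers close. It gives the time, the measured TCP pose, the force, the opening and the grip force at its end, in the units of the state.
- monitor.sense(): the state, without advancing time (a new reading comes with each control period).
- optics.capture(name): name is "scene" or "top" or "wrist"; returns a dict with "frame" (420x560x3 uint8, red, green, blue), "mtx" (3x3 intrinsics, pixels), "dist" ([k1, k2, p1, p2, k3] as OpenCV has them; the pictures are not rectified), "R" (3x3) and "t" (3): a world point X has camera coordinates R X + t. Camera axes: x right, y down, z forward; pixel columns grow to the right and rows downward; lengths in mm; the calibration is good to about 2 mm. A picture is of the moment at which its call begins. There is no depth.
- job.hand_in(): hands the job in; it is judged then, once.
The state is a dict: "time_s": time; "joint_pos": joint angles; "dq": joint speeds; "tau": joint torques, N m; "eef_pos": TCP position; "eef_rot": TCP orientation; "ft_force": force on the tool from outside, world axes, zero at the start; "wrist_torque": the same for the moment, N m; "grip_width": opening from 0.0 (shut) to 1.0 (fully open); "gripper_force": force on a finger pad.
Only numpy, scipy, OpenCV 4.12 (cv2) and the standard library are available. Lean on these libraries where they do the work, as an engineer would, in place of code of your own. Each camera call takes 0.05 s, during which the arm holds its last target. There are 200 camera calls.

## Task

Set the small drum brake that lies on the bench: take the stubby screwdriver from its rack, slide the dust shutter off the adjuster slot, and with the blade through the slot turn the star wheel click by click in the direction of the yellow arrow until the linings are tight on the drum and the wheel will turn no further, then back it off one click so that the drum runs free. Work by feel and gently, never with more than about 12 N on the brake, and leave the other things on the bench where they are. When the brake is set, slide the shutter fully shut again and hang the screwdriver back in its hole in the rack.

Things in the scene. Friction and masses are not known exactly. Their poses are not given: they have to be found in the camera images.
- brake: Small drum brake lying fixed on the bench on its drum: finned dark cast-iron drum, 172 mm across, closed by a round black backing plate, 164 mm across, whose flat top is 75 mm above the bench. Origin: centre of the underside; z up; the slot lies 45 mm from the centre towards the brake's -x. Nothing on the plate stands more than 17 mm above it.
- slot (a point): Centre of the adjuster slot's mouth, in the plane of the plate's top, 75 mm above the bench; axes as the brake's. The slot is 42 mm long along x and 10 mm wide along y, through a 4 mm plate; the shutter covers it at the start. The yellow arrow beside it points to the brake's +x (towards the plate's middle).
- wheel_axis (a point): Centre of the star wheel, 30 mm below the slot's centre; axis along the brake's y. 10 teeth, tip radius 22 mm, 4 mm thick at the tip, core radius 13 mm. A sprung roller clicks it every 36 degrees: teeth rest 18 and 54 degrees either side of the top (about 6 and 17 mm from the slot's centre, tips 9 and 17 mm below its mouth). If it is found between clicks, a light push on a tooth drops it to one.
- tighten_in (a point): Where to put the blade in for tightening: in the slot's mouth, 13 mm from its centre towards -x; the blade goes freely 14 to 16 mm below the mouth. Pushed to +x it meets a tooth after about 2 mm; at about x = -6 mm from the slot's centre the click gives way (4 to 6 N at the blade) and the wheel snaps on; push to x = -2 to -1, lift out. At the start 2 to 4 clicks are left.
- backoff_in (a point): The mirror point, 13 mm from the slot's centre towards +x, for backing off: in 14 to 16 mm, push to -x past the click, to x = +1 to +2 mm, lift out. How tight is felt: in tightening, the wheel stops hard 2 to 4 mm after the tooth is met, before the click; when let go it springs back to its last tooth. About 7 to 8 N at the blade shows it.
- lining_face (a point): Outer face of one brake lining, at its middle, 66 mm above the bench, seen through the oblong inspection window at the brake's +y rim; axes as the brake's. Moves 0.25 mm towards +y per click of tightening.
- drum_face (a point): Inner face of the drum facing that lining, same height, axes as the brake's. The running clearance is this point's y in the lining's frame: about 0.6 to 1.1 mm at the start, 0.05 mm at the last click before tight, 0 when pressed tight, 0.30 mm one click back. Too fine to read from poses.
- shutter (a joint): Slide of the steel dust shutter over the slot, m: 0 shut, 0.024 fully open (moves to the brake's +y between two rails, 1.2 N friction, stays where it is left). The slot is free for the tool from about 0.018.
- shutter_lug (a point): Middle of the top of the red grip lug in the middle of the shutter, 14 mm above the plate; axes as the brake's. The lug is 24 mm along x, 8 mm along y and stands 12 mm above the shutter's 2 mm sheet; it can be pushed along y with the shank or pinched.
- stubby_driver: Stubby slotted screwdriver, 110 mm long, 80 g, hanging upright in the tool rack, blade down, sides in line with the rack. Origin on its axis at the lower end of the handle, which rests on the rack's top; z up along the handle. Red octagonal handle 24 mm across its flats (facing x and y), 44 mm tall; grip it firmly about half-way up. Round steel shank 6 mm in diameter, 66 mm long.
- driver_tip (a point): Tip of the screwdriver's blade, on its axis, 66 mm below the body's origin.
- rack_hole (a point): Centre of the screwdriver's square hole (14 mm wide) in the top of the fixed wooden tool rack, at the height of its top, 76 mm above the bench; axes as the rack's, whose top is 56 mm along x and 120 mm along y. Tweezers stand in the rack 62 mm from here towards the rack's +y and rise about 55 mm above its top.
- grease_tin: Green grease tin, 72 mm across, 37 mm tall, bystander; origin at the centre of its underside.
- tape: Roll of black tape, 62 mm across, 19 mm tall, bystander.
- dropper_bottle: Small brown dropper bottle, 33 mm across, 102 mm tall, bystander.

How it is judged:
By the outcome, as a careful person would: the job done as asked, in the order asked, and still so for the second after the job is handed in, with the robot touching nothing.
It also fails if it takes over 70 s, if anything falls off the work surface, if the arm or the gripper's body presses on something with over 40 N, if the wrist force passes 120 N, or if a joint passes its speed limit or range.

## Working session

There is one attempt and no reset: what is moved stays moved. The work goes in short steps, Python scripts to look and compute and a tool call to move; the robot and the scene stay as the last step left them, time stands still between calls to the robot, and variables do not carry over. Pictures are saved under pics/ and viewed, at most 10 in all, crops included, and the job is handed in when it is done.

Besides the shell and the picture viewer there is one more tool, called after "Request:" in YAML: its name, and indented under it one key for each argument. drive_tool: Moves the arm, as the interface text tells. Its arguments: {"type":"object","properties":{"increments":{"type":"array"},"gripper":{"type":"number"},"newtons":{"type":"number"}},"required":["increments"]}

```bash
mkdir -p pics; cat > h.py <<'E'
import numpy as np, cv2, pickle
from workcell import monitor, optics, job
from scipy.spatial.transform import Rotation as Ro
def cap(n,save=None):
    c=optics.capture(n)
    for k in('mtx','dist','R','t'): c[k]=np.array(c[k],float)
    c['t']=c['t'].ravel()
    if save: cv2.imwrite('pics/'+save,cv2.cvtColor(c['frame'],cv2.COLOR_RGB2BGR))
    pickle.dump(c,open(f'{n}.pkl','wb')); return c
def ld(n): return pickle.load(open(f'{n}.pkl','rb'))
def ray(c,uv):
    p=cv2.undistortPoints(np.array([[uv]],float),c['mtx'],c['dist']).ravel()
    return -c['R'].T@c['t'], c['R'].T@np.array([p[0],p[1],1])
def onz(c,uv,z):
    o,d=ray(c,uv); return o+d*(z-o[2])/d[2]
def proj(c,X):
    return cv2.projectPoints(np.array(X,float).reshape(-1,3),cv2.Rodrigues(c['R'])[0],c['t'],c['mtx'],c['dist'])[0].reshape(-1,2)
def tri(*cu):
    A=0;b=0
    for c,uv in cu:
        o,d=ray(c,uv); d=d/np.linalg.norm(d); P=np.eye(3)-np.outer(d,d); A=A+P; b=b+P@o
    return np.linalg.solve(A,b)
def tool():
    s=monitor.sense(); q=s['eef_rot']; return np.array(s['eef_pos'],float),Ro.from_quat([q[1],q[2],q[3],q[0]]),s
def totool(X):
    p,R,s=tool(); return R.inv().apply(np.array(X)-p)
E
python3 - <<'E'
from h import *
for n in('top','scene'): 
    c=cap(n,n+'1.png'); print(n,-c['R'].T@c['t'])
p,R,s=tool(); print(p,R.as_matrix().round(3),s)
E
```

```text
top [ 297.18424843 -119.42292755 1401.59545186]
scene [-246.69965482 -600.06950386  733.3117235 ]
[212.30254537 587.49009746 235.41992081] [[-0.94   0.34  -0.   ]
 [ 0.34   0.94  -0.001]
 [ 0.    -0.001 -1.   ]] {'time_s': 0.1, 'joint_pos': array([ 1.12846117e+00,  4.94080935e-01,  1.34607774e+00,  1.99193515e-05,
        1.30251239e+00, -9.54976237e-02]), 'dq': array([-1.36537155e-03, -6.70596485e-04, -1.41616526e-03,  1.26753398e-03,
        6.30669780e-04,  4.56365929e-05]), 'tau': array([ 2.15003609e-03, -8.80222321e+01, -3.82539439e+01,  7.09363818e-02,
        4.84198378e-02, -1.29890359e-04]), 'eef_pos': array([212.30254537, 587.49009746, 235.41992081]), 'eef_rot': array([-1.52516768e-04,  1.72553417e-01,  9.85000014e-01, -5.17275179e-04]), 'ft_force': array([-0.9183311 ,  0.35287669,  0.02446459]), 'wrist_torque': array([-0.00771458, -0.03205679,  0.03053312]), 'gripper_force': 0.0, 'grip_width': 1.000927937408569}
```

View pics/top1.png

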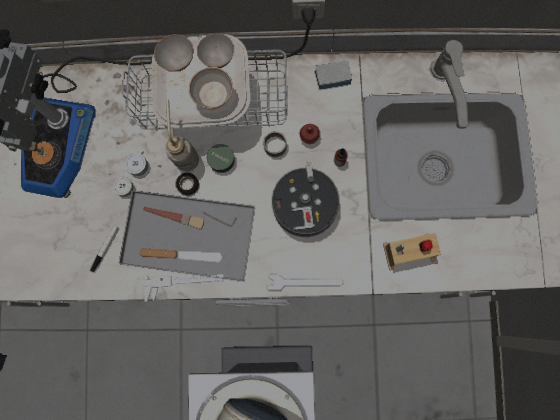

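View pics/scene1.png

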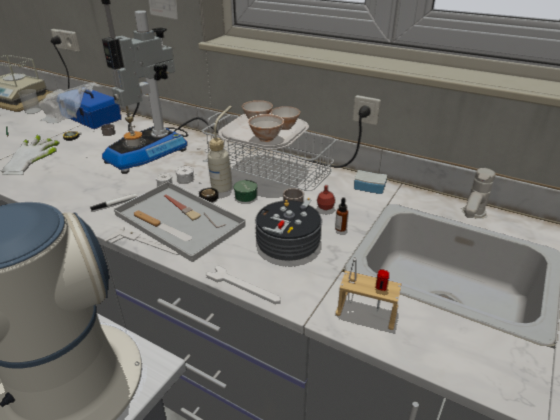

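The top view shows the brake at about (306,201) with the red lug near (308,217), and the rack at (412,250) with the red driver handle at (427,245) and the tweezers at (400,248). The scene view shows the same: brake (288,228), rack (370,290).

```bash
python3 - <<'E'
from h import *
t=ld('top'); s=ld('scene')
def red(c,box):
    x0,y0,x1,y1=box; f=c['frame'][y0:y1,x0:x1].astype(int)
    m=((f[...,0]>110)&(f[...,1]<70)&(f[...,2]<70)).astype(np.uint8)
    n,l,st,ce=cv2.connectedComponentsWithStats(m); i=1+np.argmax(st[1:,4]); return ce[i]+[x0,y0],st[i]
for nm,b,b2 in(('lug',(295,205,325,230),(260,205,310,240)),('drv',(410,230,445,265),(365,260,400,300))):
    a,sa=red(t,b); d,sd=red(s,b2); X=tri((t,a),(s,d)); print(nm,a,sa,d,sd,X.round(1),proj(t,X),proj(s,X), onz(t,a,89 if nm=='lug' else 115))
f=t['frame'].astype(int)
# brake plate: dark blob
b=cv2.cvtColor(t['frame'],cv2.COLOR_RGB2GRAY)[155:245,260:350]
m=(b<75).astype(np.uint8); n,l,st,ce=cv2.connectedComponentsWithStats(m); i=1+np.argmax(st[1:,4]); pts=np.argwhere(l==i)[:,::-1]+[260,155]
h=cv2.convexHull(pts.astype(np.float32)); print(cv2.minEnclosingCircle(h),cv2.fitEllipse(h)); 
print('brake', onz(t,cv2.fitEllipse(h)[0],70))
# rack mask (wood)
hsv=cv2.cvtColor(t['frame'],cv2.COLOR_RGB2HSV); m=((hsv[...,0]>8)&(hsv[...,0]<25)&(hsv[...,1]>110)&(hsv[...,2]>120)).astype(np.uint8); m[:225]=0;m[280:]=0;m[:,:380]=0;m[:,450:]=0
p=np.argwhere(m)[:,::-1].astype(np.float32); r=cv2.minAreaRect(p); print(r); bx=cv2.boxPoints(r); print(np.array([onz(t,q,76)[:2] for q in bx]).round(1))
A=cv2.resize(t['frame'][160:240,265:350],None,fx=7,fy=7,interpolation=cv2.INTER_CUBIC)[...,::-1]; cv2.imwrite('pics/brk.png',A)
E
```

```text
lug [307.66666667 216.03703704] [11  7  4  9 27] [280.48 223.4 ] [18 16  6  6 25] [ 530.7 -156.    90.2] [[307.04989062 216.50630751]] [[281.25297945 223.27907193]] [ 532.07048299 -157.62880211   89.        ]
drv [427.94736842 243.87719298] [14 10  9  9 57] [382.91463415 273.59756098] [12  9 12 10 82] [ 449.1 -441.7  119.2] [[426.9614574  244.43317132]] [[384.26479229 273.3714944 ]] [ 450.85031881 -445.23936655  115.        ]
((305.15093994140625, 202.5188751220703), 34.49579620361328) ((305.1304931640625, 202.3348388671875), (66.65776824951172, 69.21895599365234), 175.42080688476562)
brake [ 570.73686024 -152.93390587   70.        ]
((429.23443603515625, 242.51376342773438), (12.041595458984375, 5.979275226593018), 48.36646270751953)
[[ 465.6 -443.3]
 [ 475.2 -455.3]
 [ 452.  -473.9]
 [ 442.5 -461.9]]
```

View pics/brk.png

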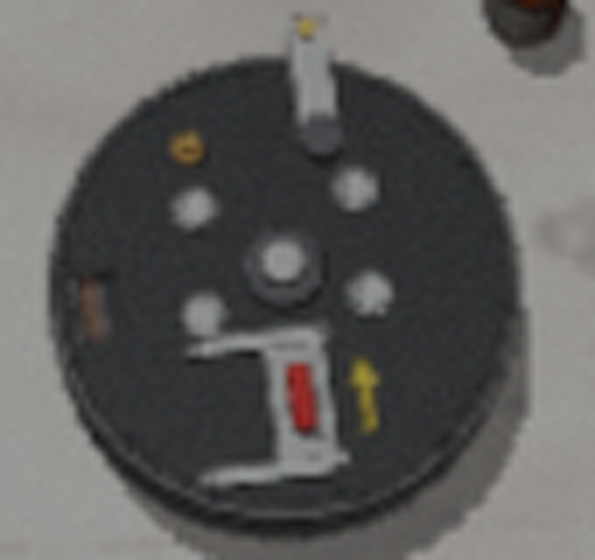

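The crop shows the inspection window at the left rim (+y), the red lug at crop (302,397), the yellow arrow pointing up and the centre bolt at (283,260), so the brake is yawed about +8°. I'll go over the brake first for a close look.

```bash
cat >> h.py <<'E'
def plan(X,th=None):
    p,R,s=tool(); d=R.inv().apply(np.array(X,float)-p)
    if th is None: rv=np.zeros(3)
    else:
        t=np.deg2rad(th); y=[np.cos(t),np.sin(t),0]; x=[-np.sin(t),np.cos(t),0]
        rv=(R.inv()*Ro.from_matrix(np.array([x,y,[0,0,-1]]).T)).as_rotvec(degrees=True)
    print('shift m',(d/1000).round(4),'turn',rv.round(2),'t',s['time_s'],'F',np.round(s['ft_force'],2),'grip',s['grip_width'],s['gripper_force'])
E
python3 -c "
from h import *
plan([500,-160,300],8)"
```

```text
shift m [-0.5247 -0.6052 -0.064 ] turn [-6.000e-02  3.000e-02  6.213e+01] t 0.1 F [-0.92  0.35  0.02] grip 1.000927937408569 0.0
```

Request:
drive_tool:
  increments:
    - [[-0.041,-0.047,-0.01,0,0,6.2],[-0.081,-0.094,-0.02,0,0,12.4],[-0.122,-0.141,-0.03,0,0,18.6],[-0.163,-0.188,-0.04,0,0,24.8],[-0.204,-0.235,-0.05,0,0,31],[-0.245,-0.282,-0.06,0,0,37.2],[-0.285,-0.33,-0.064,0,0,43.4],[-0.326,-0.376,-0.064,0,0,49.6]]

```text
time_s: 1.1
eef_pos: [390.6, 123.9, 300.3]
eef_rot: [0.0, 0.571, 0.821, 0.0]
ft_force: [2.1, 0.6, 0.2]
grip_width: 1.003
gripper_force: 0.0
```

```bash
python3 -c "
from h import *
plan([500,-160,300],8)"
```

```text
shift m [-3.042e-01  3.900e-03  3.000e-04] turn [ 0.05  0.   12.34] t 1.1 F [2.06 0.55 0.16] grip 1.0026101139477208 0.0
```

Request:
drive_tool:
  increments:
    - [[-0.06,0.001,0,0,0,3],[-0.12,0.002,0,0,0,6],[-0.18,0.003,0,0,0,9],[-0.24,0.004,0,0,0,12],[-0.29,0.004,0,0,0,12.3],[-0.304,0.004,0,0,0,12.3],[-0.304,0.004,0,0,0,12.3]]

```text
time_s: 1.98
eef_pos: [500.4, -157.7, 299.5]
eef_rot: [-0.0, 0.655, 0.756, -0.0]
ft_force: [-0.4, 1.0, 0.5]
grip_width: 0.998
gripper_force: 0.0
```

```bash
python3 -c "
from h import *
c=cap('wrist','w1.png'); print(-c['R'].T@c['t'],tool()[0]); print(proj(c,[[570,-153,75],[531,-156,89]]))"
```

```text
[489.8318291  -84.42638391 447.78909921] [ 500.18274423 -156.82688579  299.63232109]
[[334.42453093 190.30667628]
 [302.84987562 190.6120709 ]]
```

View pics/w1.png

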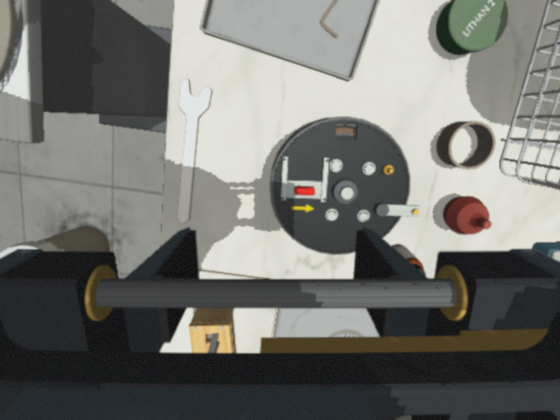

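The wrist view shows the brake plate centred near (341,186), the lug at (304,190), the arrow at (303,208) pointing right and the window at (346,130).

```bash
python3 - <<'E'
from h import *
c=ld('wrist'); f=c['frame']; fi=f.astype(int)
m=((fi[...,0]>120)&(fi[...,1]<70)&(fi[...,2]<70)).astype(np.uint8); m[:, :285]=0;m[:,325:]=0;m[:180]=0;m[200:]=0
p=np.argwhere(m)[:,::-1].astype(np.float32); r=cv2.minAreaRect(p); print('lug',r,p.mean(0)); L=onz(c,p.mean(0),88); print(L)
ya=((fi[...,0]>150)&(fi[...,1]>130)&(fi[...,2]<80)).astype(np.uint8); ya[:,:285]=0;ya[:,325:]=0;ya[:200]=0;ya[216:]=0
p=np.argwhere(ya)[:,::-1]; W=np.array([onz(c,q,75)[:2] for q in p]); l=cv2.fitLine(W.astype(np.float32),cv2.DIST_L2,0,.01,.01).ravel(); print('arrow',l,np.degrees(np.arctan2(l[1],l[0])),len(p))
lw=np.array([onz(c,q,89)[:2] for q in np.argwhere(m)[:,::-1]]).astype(np.float32); l=cv2.fitLine(lw,cv2.DIST_L2,0,.01,.01).ravel(); print('lug dir',np.degrees(np.arctan2(l[1],l[0])))
# plate circle : hull of dark region inside box
g=cv2.cvtColor(f,cv2.COLOR_RGB2GRAY)
# centre bolt: bright circle
b=(g[178:206,332:360]>120).astype(np.uint8); n,lab,st,ce=cv2.connectedComponentsWithStats(b)
for i in range(1,n): print('bolt',ce[i]+[332,178],st[i,4],onz(c,ce[i]+[332,178],88))
# bolts pattern
bb=((g>110)&(fi.max(2)-fi.min(2)<40)).astype(np.uint8); n,lab,st,ce=cv2.connectedComponentsWithStats(bb[120:250,270:412])
for i in range(1,n):
  if 30<st[i,4]<2000: print(ce[i]+[270,120],st[i,4],st[i,:4],onz(c,ce[i]+[270,120],79)[:2].round(1))
# ellipse of plate via dark edge in polar rays from centre
C=np.array([341,186.]); e=[]
for a in np.deg2rad(np.arange(0,360,4)):
  for rr in np.arange(80,50,-.5):
    x,y=C+rr*np.array([np.cos(a),np.sin(a)])
    if g[int(round(y)),int(round(x))]<70 : e.append((x,y,rr)); break
e=np.array(e); print(cv2.fitEllipseDirect(e[:,:2].astype(np.float32)), np.histogram(e[:,2],6))
A=cv2.resize(f[110:262,262:420],None,fx=3.7,fy=3.7,interpolation=cv2.INTER_CUBIC)[...,::-1]; cv2.imwrite('pics/brk2.png',A)
E
```

```text
lug ((304.0, 190.0), (6.0, 18.0), 90.0) [303.82257 190.18549]
[ 532.14436917 -155.54222228   88.        ]
arrow [ 9.9288720e-01  1.1905900e-01  5.3695197e+02 -1.7982936e+02] 6.8377976 76
lug dir 6.963218
bolt [347.24832215 193.01342282] 149 [ 582.56038694 -151.61679908   88.        ]
[282.395  133.8375] 800 [ 0  0 48 57] [498.5 -96.6]
[318.48484848 122.84848485] 33 [39  0 22  8] [536.8 -78.8]
[344.27272727 132.72727273] 33 [67 12 16  3] [567.6 -85.2]
[309.13181818 180.13454545] 1100 [11 36 62 47] [ 537.4 -144.5]
[368.67346939 168.02040816] 147 [92 42 14 14] [ 603.7 -120.5]
[346.47368421 190.63596491] 228 [67 61 18 20] [ 583.4 -150.6]
[281.65673759 236.28368794] 705 [ 0 82 43 48] [ 515.8 -218.4]
[331.33333333 214.17391304] 138 [55 88 14 13] [ 571.1 -181.8]
[363.         215.30232558] 129 [87 90 13 12] [ 609.4 -177.7]
((339.99798583984375, 187.837890625), (132.99972534179688, 143.79771423339844), 149.56419372558594) (array([14, 27, 21,  1,  0,  8]), array([63.        , 65.83333333, 68.66666667, 71.5       , 74.33333333,
       77.16666667, 80.        ]))
```

View pics/brk2.png

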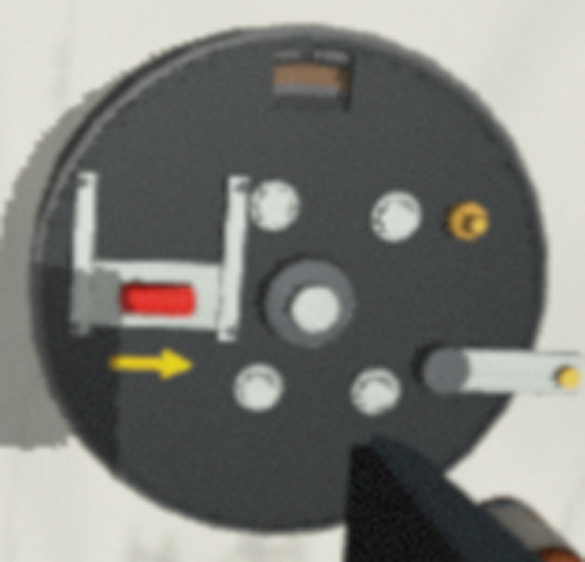

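The crop shows the slot rails at crop x≈85–235, the lug between them at (158,299) and the shutter opening upward (+y). I put the lug at about (532,-155.5) with a yaw of about 7°. Next, the rack.

```bash
python3 -c "
from h import *
plan([449,-442,270],10)"
```

```text
shift m [-0.2749 -0.0914  0.0295] turn [-0.04 -0.05 -1.77] t 2.025 F [-0.76  1.25 -0.41] grip 1.000481370567142 0.0
```

Request:
drive_tool:
  increments:
    - [[-0.055,-0.018,0,0,0,-0.5],[-0.11,-0.036,0,0,0,-1],[-0.165,-0.054,0.01,0,0,-1.8],[-0.22,-0.072,0.02,0,0,-1.8],[-0.265,-0.088,0.03,0,0,-1.8],[-0.275,-0.091,0.03,0,0,-1.8],[-0.275,-0.091,0.03,0,0,-1.8]]

```text
time_s: 2.9
eef_pos: [450.3, -441.6, 270.1]
eef_rot: [-0.0, 0.642, 0.766, 0.0]
ft_force: [-0.4, 0.8, 0.2]
grip_width: 0.998
gripper_force: 0.0
```

```bash
python3 - <<'E'
from h import *
c=cap('wrist','w2.png'); print(tool()[0]); print(proj(c,[[449,-442,120],[449,-442,76]]))
A=cv2.resize(c['frame'][:,130:420],None,fx=1.4,fy=1.4,interpolation=cv2.INTER_CUBIC)[...,::-1]; cv2.imwrite('pics/w2c.png',A)
f=c['frame'].astype(int); m=((f[...,0]>110)&(f[...,1]<60)&(f[...,2]<60)).astype(np.uint8)
n,l,st,ce=cv2.connectedComponentsWithStats(m)
for i in range(1,n):
    if st[i,4]>60: print(ce[i],st[i])
E
```

```text
[ 450.52138711 -441.08410312  270.28854231]
[[274.92320347 201.18917265]
 [275.06558197 191.52572268]]
[274.07821229 201.48603352] [265 194  18  18 179]
```

View pics/w2c.png

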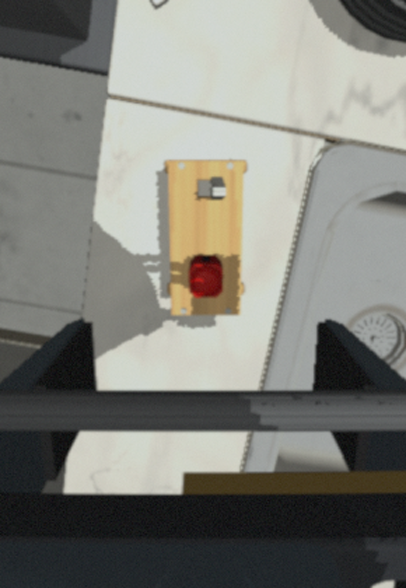

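The close view shows the driver handle at about (274,201), the tweezers at about (280,135), and the rack aligned almost with the image.

```bash
python3 - <<'E'
from h import *
c=ld('wrist'); f=c['frame']; hsv=cv2.cvtColor(f,cv2.COLOR_RGB2HSV)
m=((hsv[...,0]>8)&(hsv[...,0]<26)&(hsv[...,1]>90)&(hsv[...,2]>60)).astype(np.uint8); m[:105]=0;m[235:]=0;m[:,:240]=0;m[:,312:]=0
m=cv2.morphologyEx(m,cv2.MORPH_OPEN,np.ones((5,5)))
W=np.array([onz(c,q,76)[:2] for q in np.argwhere(m)[:,::-1]]).astype(np.float32)
print(cv2.minAreaRect(W))
for uv in((274.1,201.5),(274.1,200.5)): print(onz(c,uv,118))
# left/right edges per row
E=[]
for v in range(120,215,8):
    u=np.where(m[v])[0]
    if len(u): a=onz(c,(u[0],v),76);b=onz(c,(u[-1],v),76); E.append([*a[:2],*b[:2]])
E=np.array(E); print(E.round(1)); 
for k in(0,2): print(np.degrees(np.arctan(np.polyfit(E[:,k+1],E[:,k],1)[0])))
r=((f[...,0]>90)&(f[...,1]<60)&(f[...,2]<60)).astype(np.uint8); r[:190]=0;r[220:]=0
W=np.array([onz(c,q,120)[:2] for q in np.argwhere(r)[:,::-1]]).astype(np.float32); print(cv2.minAreaRect(W))
print(totool([448.5,-442,98]))
E
```

```text
((446.7596740722656, -420.31866455078125), (59.15596389770508, 118.59121704101562), 10.073891639709473)
[ 448.34496431 -442.93884022  118.        ]
[ 448.17108165 -441.95168201  118.        ]
[[ 409.1 -371.9  465.4 -361.9]
 [ 412.4 -379.5  464.9 -370.2]
 [ 413.7 -387.6  465.5 -378.4]
 [ 414.9 -395.8  467.1 -386.5]
 [ 416.2 -404.1  468.7 -394.8]
 [ 417.6 -412.5  470.4 -403.1]
 [ 418.9 -421.   472.  -411.5]
 [ 421.3 -429.4  473.7 -420.1]
 [ 422.7 -438.1  475.5 -428.7]
 [ 424.1 -447.   477.2 -437.5]
 [ 426.6 -455.7  479.  -446.4]
 [ 424.7 -465.4  483.  -455. ]]
-9.989118988897363
-10.811662621415309
((353.27685546875, -458.4192810058594), (219.63967895507812, 20.89482879638672), 10.082737922668457)
[ -0.59669221  -2.19549643 172.2878128 ]
```

Request:
drive_tool:
  increments:
    - [[-0.0005,-0.002,0.05,0,0,0],[-0.0005,-0.002,0.1,0,0,0],[-0.0005,-0.002,0.145,0,0,0],[-0.0005,-0.002,0.168,0,0,0],[-0.0005,-0.002,0.168,0,0,0],[-0.0005,-0.002,0.168,0,0,0]]

```text
time_s: 3.7
eef_pos: [449.0, -443.2, 103.5]
eef_rot: [0.001, 0.642, 0.767, -0.0]
ft_force: [0.0, 0.6, -0.3]
grip_width: 1.005
gripper_force: 0.0
```

Request:
drive_tool:
  increments:
    - [[0,0,0,0,0,0],[0,0,0,0,0,0],[0,0,0,0,0,0],[0,0,0,0,0,0],[0,0,0,0,0,0],[0,0,0,0,0,0]]
  gripper: 0.15
  newtons: 40

```text
time_s: 4.45
eef_pos: [448.0, -443.6, 101.9]
eef_rot: [-0.0, 0.643, 0.766, 0.0]
ft_force: [0.7, 0.2, 0.1]
grip_width: 0.376
gripper_force: 0.0
```

Request:
drive_tool:
  increments:
    - [[0,0,0,0,0,0],[0,0,0,0,0,0],[0,0,0,0,0,0],[0,0,0,0,0,0]]
  gripper: 0.0
  newtons: 40

```text
time_s: 4.95
eef_pos: [448.0, -443.5, 101.9]
eef_rot: [-0.0, 0.643, 0.766, -0.0]
ft_force: [0.6, 0.6, -0.3]
grip_width: 0.26
gripper_force: 40.0
```

```bash
python3 -c "
from h import *
plan([534.5,-172.5,205],7)"
```

```text
shift m [ 0.2518  0.1324 -0.1031] turn [-0.01 -0.    3.03] t 4.95 F [ 0.62  0.62 -0.35] grip 0.2600562788026547 39.99997615814209
```

Request:
drive_tool:
  increments:
    - [[0,0,-0.05,0,0,0],[0,0,-0.1,0,0,0],[0.05,0.026,-0.103,0,0,1],[0.1,0.052,-0.103,0,0,2],[0.15,0.079,-0.103,0,0,3],[0.2,0.105,-0.103,0,0,3],[0.24,0.126,-0.103,0,0,3],[0.252,0.1325,-0.103,0,0,3]]

```text
time_s: 5.95
eef_pos: [535.0, -170.1, 205.0]
eef_rot: [-0.0, 0.662, 0.75, 0.0]
ft_force: [0.2, -0.6, -0.5]
grip_width: 0.258
gripper_force: 40.0
```

Request:
drive_tool:
  increments:
    - [[0,0,0,0,0,0],[0,0,0,0,0,0]]

```text
time_s: 6.2
eef_pos: [534.4, -173.5, 204.9]
eef_rot: [0.0, 0.663, 0.749, -0.0]
ft_force: [0.4, 0.1, -1.2]
grip_width: 0.261
gripper_force: 40.0
```

```bash
python3 - <<'E'
from h import *
c=cap('wrist'); p,R,s=tool(); print(p,s['ft_force']); tip=p+R.apply([0,0,91.9]); print(tip,proj(c,[tip,[532,-155.5,88]]))
A=cv2.resize(c['frame'][100:260,200:360],None,fx=3.7,fy=3.7,interpolation=cv2.INTER_CUBIC)[...,::-1]; cv2.imwrite('pics/w3.png',A)
E
```

```text
[ 534.36049941 -173.63217451  204.87932654] [-0.31246258 -0.09104764 -1.12816058]
[ 534.35761975 -173.6568871   112.97932991] [[276.23483115 218.77265195]
 [276.08402063 189.51772311]]
```

View pics/w3.png

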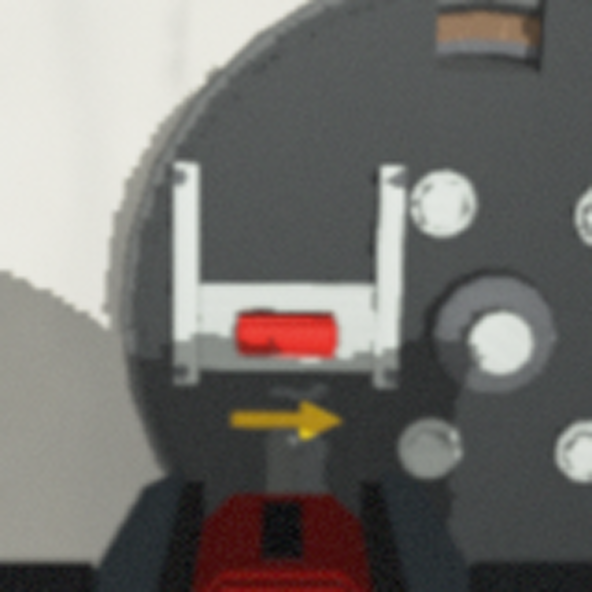

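The view shows the lug at crop (286,335), the arrow below it at (286,420), the driver's handle at the bottom, and the faint shank at crop x≈268–325 with its blade end near (300,385–440).

```bash
python3 - <<'E'
from h import *
c=ld('wrist'); p,R,s=tool()
for z in (25.9,60,80,85,91.9): print(z,(proj(c,[p+R.apply([0,0,z])])-[200,100])*3.7)
g=cv2.cvtColor(c['frame'],cv2.COLOR_RGB2GRAY)
print('cols 262..296'); 
for v in range(198,236,1): print(v,round((v-100)*3.7),g[v,266:296])
E
```

```text
25.9 [[282.19402556 561.63386937]]
60 [[282.12051009 489.73531978]]
80 [[282.08661253 456.70895481]]
85 [[282.07896026 449.26420682]]
91.9 [[282.06887527 439.4588122 ]]
cols 262..296
198 363 [140 138 139 139 137 138 135 139 139 136 139 138 136 137 141 151 157 157
 154 153 146 137 137 135 137 137 136 136 139 134]
199 366 [126 126 125 127 127 125 127 127 127 126 128 125 130 127 128 128 125 124
 124 123 123 124 124 124 125 123 125 125 125 127]
200 370 [82 81 82 83 81 82 81 83 84 82 83 82 84 84 83 88 84 80 82 84 81 83 85 88
 87 86 88 91 88 89]
201 374 [55 54 53 54 53 54 55 55 54 54 54 55 54 56 54 53 52 55 56 52 58 55 57 61
 59 55 56 56 59 60]
202 377 [54 54 52 55 49 52 53 52 55 51 51 52 51 53 55 50 51 51 53 52 50 50 52 54
 48 52 50 51 49 52]
203 381 [53 50 53 52 50 52 56 50 55 54 51 52 50 53 52 51 53 55 58 58 61 56 53 49
 48 51 54 51 51 51]
204 385 [53 53 52 51 53 52 54 55 60 61 61 59 59 56 52 52 55 56 63 71 73 70 61 52
 50 49 50 49 48 50]
205 388 [50 54 52 54 50 52 56 64 70 70 67 71 69 65 61 61 61 65 71 74 73 68 61 54
 51 50 46 50 49 51]
206 392 [55 54 51 48 53 52 57 64 68 71 70 71 73 7
[... 2610 characters left out ...]
7 [48 47 48 51 52 52 67 72 72 71 72 71 70 69 71 71 70 71 71 72 67 60 49 52
 51 49 48 49 45 48]
230 481 [51 48 49 48 51 53 63 71 71 72 73 73 72 69 69 70 72 74 70 72 67 58 52 47
 50 49 47 50 47 52]
231 485 [44 49 48 49 49 54 67 72 71 73 72 73 71 68 70 71 71 73 72 69 71 65 57 46
 49 47 47 46 50 45]
232 488 [51 47 47 47 49 52 64 69 68 69 70 62 67 64 64 66 67 64 66 68 65 64 57 49
 46 48 49 46 49 51]
233 492 [39 37 41 43 42 46 53 53 55 56 55 56 52 54 51 53 53 51 54 56 52 54 48 47
 41 48 48 48 49 45]
234 496 [34 33 34 32 31 35 37 40 39 41 37 34 39 35 31 42 41 34 41 38 44 38 33 35
 42 47 46 45 48 46]
235 500 [34 38 31 33 29 24 27 28 25 28 24 31 31 22 26 26 27 32 30 29 35 31 35 31
 34 43 47 46 48 51]
```

Request:
drive_tool:
  increments:
    - [[0,0,0.016,0,0,0],[0,0,0.03,0,0,0],[0,0,0.032,0,0,0],[0.004,0,0.032,0,0,0],[0.008,0,0.032,0,0,0],[0.011,0,0.032,0,0,0],[0.013,0,0.032,0,0,0],[0.015,0,0.032,0,0,0]]

```text
time_s: 7.25
eef_pos: [533.0, -157.4, 173.1]
eef_rot: [0.0, 0.662, 0.749, 0.0]
ft_force: [1.8, -1.2, 0.1]
grip_width: 0.264
gripper_force: 40.0
```

Request:
drive_tool:
  increments:
    - [[0.003,0,0,0,0,0],[0.006,0,0,0,0,0],[0.009,0,0,0,0,0],[0.012,0,0,0,0,0],[0.015,0,0,0,0,0],[0.017,0,0,0,0,0]]

```text
time_s: 8.0
eef_pos: [530.7, -140.4, 172.9]
eef_rot: [0.0, 0.662, 0.749, -0.0]
ft_force: [1.0, -1.4, -0.2]
grip_width: 0.26
gripper_force: 40.0
```

Request:
drive_tool:
  increments:
    - [[0.001,0,0,0,0,0],[0.002,0,0,0,0,0],[0.003,0,0,0,0,0],[0.003,0,0,0,0,0]]

```text
time_s: 8.5
eef_pos: [530.6, -138.4, 173.0]
eef_rot: [0.001, 0.662, 0.749, -0.0]
ft_force: [0.3, -7.4, -1.3]
grip_width: 0.257
gripper_force: 40.0
```

Request:
drive_tool:
  increments:
    - [[-0.006,0,0,0,0,0],[-0.006,0,-0.02,0,0,0],[-0.015,0,-0.032,0,0,0],[-0.035,0,-0.032,0,0,0],[-0.039,0,-0.032,0,0,0],[-0.039,0,-0.032,0,0,0]]

```text
time_s: 9.25
eef_pos: [534.8, -176.8, 204.2]
eef_rot: [-0.001, 0.663, 0.749, -0.0]
ft_force: [0.7, -0.8, -0.6]
grip_width: 0.26
gripper_force: 40.0
```

```bash
python3 - <<'E'
from h import *
c=cap('wrist'); p,R,s=tool(); print(p,s['ft_force']); tip=p+R.apply([0,0,91.9]); print(tip,(proj(c,[tip,[533,-156,75]])-[230,120])*5)
A=cv2.resize(c['frame'][120:230,230:330],None,fx=5,fy=5,interpolation=cv2.INTER_CUBIC).astype(float)*1.5
cv2.imwrite('pics/w4.png',A.clip(0,255).astype(np.uint8)[...,::-1])
E
```

```text
[ 534.78507859 -176.41501009  204.2948296 ] [-0.1011834  0.3301052 -0.2495725]
[ 534.69742409 -176.3611173   112.3948872 ] [[231.72416003 491.04823615]
 [236.29446444 318.99102034]]
```

View pics/w4.png

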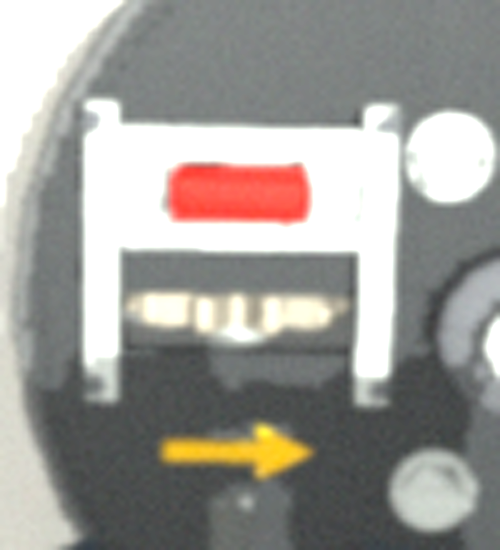

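The view shows the slot open: the star wheel's teeth at crop (235,312), the slot spanning crop x≈122–355 with its lower edge at y≈350, and the shutter up against its end. The slot centre is about (533.4,-156.3).

```bash
cat >> h.py <<'E'
S=np.array([533.4,-156.3]); YB=7.0
def brk():  # tip in brake/slot frame
    p,R,s=tool(); tip=p+R.apply([0,0,91.9]); a=np.deg2rad(YB); d=tip[:2]-S
    F=np.array(s['ft_force']); c,n=np.cos(a),np.sin(a)
    print('tip x %.2f y %.2f z %.2f'%(c*d[0]+n*d[1],-n*d[0]+c*d[1],tip[2]-75),'F %.2f %.2f %.2f'%(c*F[0]+n*F[1],-n*F[0]+c*F[1],F[2]),'t',s['time_s'])
E
python3 -c "
from h import *
brk(); plan([519.5,-158,177],7)"
```

```text
tip x -1.16 y -20.07 z 37.39 F -0.06 0.34 -0.25 t 9.3
shift m [ 0.0201 -0.0129  0.0273] turn [-0.05 -0.04 -0.01] t 9.3 F [-0.1   0.33 -0.25] grip 0.25877571399657423 39.99982953071594
```

Request:
drive_tool:
  increments:
    - [[0.02,-0.013,0,0,0,0],[0.02,-0.013,0.02,0,0,0],[0.02,-0.013,0.03,0,0,0],[0.02,-0.013,0.034,0,0,0],[0.02,-0.013,0.038,0,0,0],[0.02,-0.013,0.041,0,0,0],[0.02,-0.013,0.042,0,0,0]]

```text
time_s: 10.18
eef_pos: [519.8, -158.1, 162.9]
eef_rot: [0.0, 0.662, 0.749, 0.0]
ft_force: [-0.2, -0.1, -0.6]
grip_width: 0.265
gripper_force: 40.0
```

```bash
python3 -c "
from h import *
brk()"
```

```text
tip x -13.68 y -0.15 z -4.01 F -0.17 -0.07 -0.55 t 10.175
```

Request:
drive_tool:
  increments:
    - [[0,-0.0015,0,0,0,0],[0,-0.003,0,0,0,0],[0,-0.004,0,0,0,0],[0,-0.005,0,0,0,0],[0,-0.005,0,0,0,0]]

```text
time_s: 10.8
eef_pos: [515.0, -158.7, 163.0]
eef_rot: [0.0, 0.662, 0.749, 0.0]
ft_force: [2.0, 0.8, -0.9]
grip_width: 0.262
gripper_force: 40.0
```

```bash
python3 -c "
from h import *
brk()"
```

```text
tip x -18.46 y -0.18 z -3.87 F 2.05 0.51 -0.94 t 10.8
```

Request:
drive_tool:
  increments:
    - [[0,0.0055,0,0,0,0],[0,0.0055,0.004,0,0,0],[0,0.0055,0.008,0,0,0],[0,0.0055,0.011,0,0,0],[0,0.0055,0.011,0,0,0]]

```text
time_s: 11.42
eef_pos: [520.1, -157.9, 151.6]
eef_rot: [-0.0, 0.662, 0.749, -0.0]
ft_force: [-0.4, -0.1, -1.2]
grip_width: 0.258
gripper_force: 40.0
```

Request:
drive_tool:
  increments:
    - [[0,0.0015,0,0,0,0],[0,0.003,0,0,0,0],[0,0.004,0,0,0,0],[0,0.0045,0,0,0,0]]

```text
time_s: 11.92
eef_pos: [524.3, -157.4, 151.9]
eef_rot: [-0.0, 0.662, 0.749, -0.0]
ft_force: [-4.7, -0.8, 1.9]
grip_width: 0.262
gripper_force: 40.0
```

```bash
python3 -c "
from h import *
brk()"
```

```text
tip x -9.22 y 0.08 z -15.03 F -4.77 -0.20 1.88 t 11.925
```

Request:
drive_tool:
  increments:
    - [[0,0.0006,0,0,0,0],[0,0.0012,0,0,0,0]]

```text
time_s: 12.18
eef_pos: [525.7, -157.2, 151.9]
eef_rot: [-0.0, 0.662, 0.749, -0.0]
ft_force: [-4.7, -0.1, 1.7]
grip_width: 0.259
gripper_force: 40.0
```

Request:
drive_tool:
  increments:
    - [[0,0.0006,0,0,0,0],[0,0.0012,0,0,0,0]]

```text
time_s: 12.42
eef_pos: [527.4, -157.2, 152.0]
eef_rot: [0.0, 0.662, 0.749, 0.0]
ft_force: [-2.5, -0.8, 0.9]
grip_width: 0.261
gripper_force: 40.0
```

```bash
python3 -c "
from h import *
brk()"
```

```text
tip x -6.04 y -0.13 z -14.93 F -2.55 -0.51 0.94 t 12.425
```

Request:
drive_tool:
  increments:
    - [[0,0.002,0,0,0,0],[0,0.0045,0,0,0,0],[0,0.0045,0,0,0,0],[0,0.0045,-0.012,0,0,0],[0,-0.002,-0.012,0,0,0],[0,-0.007,-0.012,0,0,0],[0,-0.007,-0.005,0,0,0],[0,-0.007,0,0,0,0]]

```text
time_s: 13.42
eef_pos: [519.9, -158.0, 151.2]
eef_rot: [-0.0, 0.662, 0.749, -0.0]
ft_force: [0.2, 0.5, -0.7]
grip_width: 0.261
gripper_force: 40.0
```

Request:
drive_tool:
  increments:
    - [[0,0.0015,0,0,0,0],[0,0.003,0,0,0,0],[0,0.004,0,0,0,0],[0,0.0045,0,0,0,0]]

```text
time_s: 13.92
eef_pos: [524.3, -157.4, 151.9]
eef_rot: [-0.0, 0.662, 0.749, -0.0]
ft_force: [-5.3, -1.0, 2.0]
grip_width: 0.261
gripper_force: 40.0
```

```bash
python3 -c "
from h import *
brk()"
```

```text
tip x -9.22 y 0.02 z -15.01 F -5.34 -0.36 2.00 t 13.925
```

Request:
drive_tool:
  increments:
    - [[0,0.0006,0,0,0,0],[0,0.0012,0,0,0,0]]

```text
time_s: 14.18
eef_pos: [525.8, -157.3, 152.0]
eef_rot: [-0.0, 0.662, 0.749, -0.0]
ft_force: [-4.7, -1.4, 1.2]
grip_width: 0.261
gripper_force: 40.0
```

Request:
drive_tool:
  increments:
    - [[0,0.0006,0,0,0,0],[0,0.0012,0,0,0,0]]

```text
time_s: 14.42
eef_pos: [527.3, -157.2, 151.9]
eef_rot: [0.0, 0.662, 0.749, 0.0]
ft_force: [-1.8, -0.4, 1.6]
grip_width: 0.263
gripper_force: 40.0
```

Request:
drive_tool:
  increments:
    - [[0,0.002,0,0,0,0],[0,0.0045,0,0,0,0],[0,0.0045,0,0,0,0],[0,0.0045,-0.012,0,0,0],[0,-0.002,-0.012,0,0,0],[0,-0.007,-0.012,0,0,0],[0,-0.007,-0.005,0,0,0],[0,-0.007,0,0,0,0]]

```text
time_s: 15.42
eef_pos: [519.8, -158.0, 151.2]
eef_rot: [-0.0, 0.662, 0.749, -0.0]
ft_force: [0.1, -0.1, -1.0]
grip_width: 0.254
gripper_force: 40.0
```

Request:
drive_tool:
  increments:
    - [[0,0.0015,0,0,0,0],[0,0.003,0,0,0,0],[0,0.004,0,0,0,0],[0,0.0045,0,0,0,0]]

```text
time_s: 15.92
eef_pos: [524.2, -157.4, 151.9]
eef_rot: [-0.0, 0.662, 0.749, -0.0]
ft_force: [-4.1, -0.7, 0.6]
grip_width: 0.263
gripper_force: 40.0
```

Request:
drive_tool:
  increments:
    - [[0,0.0006,0,0,0,0],[0,0.0012,0,0,0,0]]

```text
time_s: 16.18
eef_pos: [525.5, -157.3, 151.9]
eef_rot: [-0.0, 0.662, 0.749, -0.0]
ft_force: [-5.9, -1.2, 2.0]
grip_width: 0.261
gripper_force: 40.0
```

Request:
drive_tool:
  increments:
    - [[0,0.0003,0,0,0,0],[0,0.0003,0,0,0,0]]

```text
time_s: 16.42
eef_pos: [525.6, -157.3, 151.9]
eef_rot: [-0.0, 0.662, 0.749, -0.0]
ft_force: [-6.8, -1.2, 2.5]
grip_width: 0.257
gripper_force: 40.0
```

Request:
drive_tool:
  increments:
    - [[0,0.0003,0,0,0,0],[0,0.0003,0,0,0,0]]

```text
time_s: 16.68
eef_pos: [525.7, -157.2, 151.9]
eef_rot: [-0.001, 0.662, 0.749, -0.0]
ft_force: [-8.0, -1.6, 3.3]
grip_width: 0.262
gripper_force: 40.0
```

Request:
drive_tool:
  increments:
    - [[0,-0.003,0,0,0,0],[0,-0.0063,0,0,0,0],[0,-0.0063,-0.012,0,0,0],[0,0.005,-0.012,0,0,0],[0,0.018,-0.012,0,0,0],[0,0.02,-0.012,0,0,0],[0,0.02,-0.004,0,0,0],[0,0.02,0,0,0,0]]

```text
time_s: 17.68
eef_pos: [545.6, -154.6, 151.0]
eef_rot: [-0.001, 0.662, 0.749, -0.0]
ft_force: [-0.4, 0.2, -0.8]
grip_width: 0.259
gripper_force: 40.0
```

```bash
python3 -c "
from h import *
brk()"
```

```text
tip x 12.17 y 0.25 z -15.93 F -0.35 0.24 -0.76 t 17.675
```

Request:
drive_tool:
  increments:
    - [[0,-0.0015,0,0,0,0],[0,-0.003,0,0,0,0],[0,-0.004,0,0,0,0],[0,-0.0045,0,0,0,0],[0,-0.005,0,0,0,0]]

```text
time_s: 18.3
eef_pos: [541.7, -155.5, 152.2]
eef_rot: [0.001, 0.662, 0.749, 0.0]
ft_force: [3.6, 1.7, 2.1]
grip_width: 0.262
gripper_force: 40.0
```

Request:
drive_tool:
  increments:
    - [[0,-0.0006,0,0,0,0],[0,-0.0012,0,0,0,0],[0,-0.0018,0,0,0,0]]

```text
time_s: 18.68
eef_pos: [539.2, -155.7, 151.9]
eef_rot: [-0.0, 0.662, 0.749, -0.0]
ft_force: [2.4, -0.4, 1.5]
grip_width: 0.256
gripper_force: 40.0
```

Request:
drive_tool:
  increments:
    - [[0,-0.002,0,0,0,0],[0,-0.0042,0,0,0,0],[0,-0.0042,0,0,0,0]]

```text
time_s: 19.05
eef_pos: [534.2, -156.0, 151.5]
eef_rot: [-0.001, 0.662, 0.749, -0.0]
ft_force: [-3.2, -0.2, -1.5]
grip_width: 0.258
gripper_force: 40.0
```

```bash
python3 -c "
from h import *
brk()"
```

```text
tip x 0.68 y 0.31 z -15.36 F -3.23 0.22 -1.54 t 19.05
```

Request:
drive_tool:
  increments:
    - [[0,0.0003,0,0,0,0],[0,0.0003,0,0,0,0]]

```text
time_s: 19.3
eef_pos: [535.1, -155.9, 151.6]
eef_rot: [-0.001, 0.662, 0.749, -0.0]
ft_force: [-4.1, 0.1, -0.2]
grip_width: 0.26
gripper_force: 40.0
```

```bash
python3 -c "
from h import *
brk()"
```

```text
tip x 1.58 y 0.19 z -15.25 F -4.04 0.56 -0.16 t 19.3
```

Request:
drive_tool:
  increments:
    - [[0,-0.0008,0,0,0,0],[0,-0.0008,0,0,0,0]]

```text
time_s: 19.55
eef_pos: [534.8, -156.2, 151.9]
eef_rot: [-0.0, 0.662, 0.749, 0.0]
ft_force: [-2.3, 1.2, -0.7]
grip_width: 0.262
gripper_force: 40.0
```

```bash
python3 -c "
from h import *
brk()"
```

```text
tip x 1.36 y -0.03 z -14.99 F -2.09 1.47 -0.65 t 19.55
```

Request:
drive_tool:
  increments:
    - [[0,0,-0.01,0,0,0],[0,0,-0.02,0,0,0],[0,0,-0.05,0,0,0],[-0.02,0,-0.053,0,0,0],[-0.02,0,-0.053,0,0,0],[-0.02,0,-0.053,0,0,0]]

```text
time_s: 20.3
eef_pos: [536.8, -176.2, 204.2]
eef_rot: [-0.001, 0.663, 0.749, -0.0]
ft_force: [-0.8, 0.2, -1.0]
grip_width: 0.259
gripper_force: 40.0
```

```bash
python3 - <<'E'
from h import *
c=cap('wrist'); brk()
A=cv2.resize(c['frame'][140:210,235:325],None,fx=7,fy=7,interpolation=cv2.INTER_CUBIC).astype(float)*1.3
cv2.imwrite('pics/w5.png',A.clip(0,255).astype(np.uint8)[...,::-1])
E
```

```text
tip x 0.85 y -19.87 z 37.26 F -0.23 0.01 -0.71 t 20.35
```

View pics/w5.png

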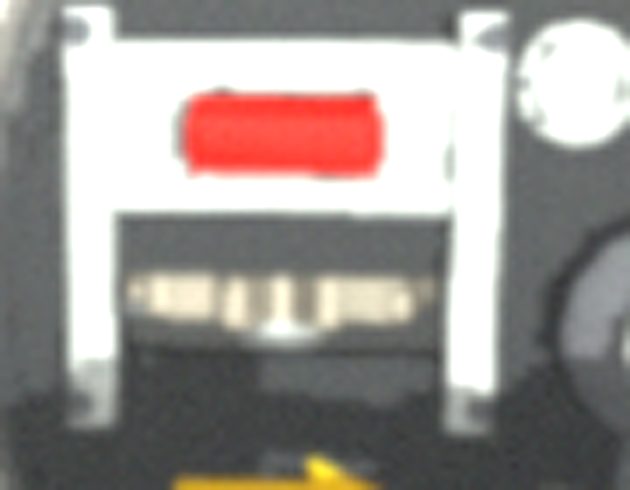

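The view shows the wheel seated symmetrically, with teeth at crop x≈225–340 around 285, the same as at the start. It is on a click. Now I'll shut the shutter from the +y side.

Request:
drive_tool:
  increments:
    - [[0.03,-0.001,0,0,0,0],[0.06,-0.001,0,0,0,0],[0.06,-0.001,0,0,0,0],[0.06,-0.001,0.02,0,0,0],[0.06,-0.001,0.031,0,0,0],[0.06,-0.001,0.031,0,0,0],[0.056,-0.001,0.031,0,0,0],[0.053,-0.001,0.031,0,0,0]]

```text
time_s: 21.35
eef_pos: [530.1, -124.1, 174.4]
eef_rot: [0.0, 0.662, 0.749, 0.0]
ft_force: [-0.4, 0.2, -0.6]
grip_width: 0.262
gripper_force: 40.0
```

Request:
drive_tool:
  increments:
    - [[-0.003,0,0,0,0,0],[-0.006,0,0,0,0,0],[-0.009,0,0,0,0,0],[-0.012,0,0,0,0,0],[-0.015,0,0,0,0,0],[-0.018,0,0,0,0,0],[-0.021,0,0,0,0,0],[-0.023,0,0,0,0,0]]

```text
time_s: 22.35
eef_pos: [532.5, -146.6, 173.9]
eef_rot: [-0.0, 0.662, 0.749, -0.0]
ft_force: [-1.2, 0.7, 0.1]
grip_width: 0.265
gripper_force: 40.0
```

```bash
python3 -c "
from h import *
brk()"
```

```text
tip x 0.25 y 9.73 z 6.96 F -1.07 0.86 0.08 t 22.35
```

Another 3 mm or so to the stop, checking by feel.

Request:
drive_tool:
  increments:
    - [[-0.001,0,0,0,0,0],[-0.002,0,0,0,0,0],[-0.003,0,0,0,0,0],[-0.003,0,0,0,0,0]]

```text
time_s: 22.85
eef_pos: [532.9, -149.4, 173.9]
eef_rot: [-0.0, 0.662, 0.749, -0.0]
ft_force: [-0.6, 0.7, -0.6]
grip_width: 0.26
gripper_force: 40.0
```

Request:
drive_tool:
  increments:
    - [[-0.0006,0,0,0,0,0],[-0.0006,0,0,0,0,0]]

```text
time_s: 23.1
eef_pos: [532.9, -149.8, 173.9]
eef_rot: [-0.0, 0.662, 0.749, 0.0]
ft_force: [-0.7, 3.6, 0.1]
grip_width: 0.263
gripper_force: 40.0
```

```bash
python3 -c "
from h import *
brk()"
```

```text
tip x 0.27 y 6.60 z 6.96 F -0.28 3.68 0.14 t 23.1
```

Request:
drive_tool:
  increments:
    - [[-0.0005,0,0,0,0,0],[-0.0005,0,0,0,0,0]]

```text
time_s: 23.35
eef_pos: [532.9, -150.0, 173.8]
eef_rot: [-0.0, 0.662, 0.749, 0.0]
ft_force: [-1.0, 6.0, 0.3]
grip_width: 0.262
gripper_force: 40.0
```

Request:
drive_tool:
  increments:
    - [[0.004,0,0,0,0,0],[0.006,0,0,0,0,0],[0.006,0,-0.02,0,0,0],[0.006,0,-0.035,0,0,0],[0.006,0,-0.035,0,0,0]]

```text
time_s: 23.98
eef_pos: [533.0, -144.8, 210.0]
eef_rot: [0.001, 0.662, 0.749, 0.0]
ft_force: [-0.4, 0.4, -0.8]
grip_width: 0.261
gripper_force: 40.0
```

```bash
python3 -c "
from h import *
brk(); plan([448,-443.5,208.9],10.0)"
```

```text
tip x 1.20 y 11.32 z 43.12 F -0.32 0.48 -0.77 t 23.975
shift m [-0.286  -0.1209  0.0012] turn [ 0.12  0.08 -2.97] t 23.975 F [-0.38  0.43 -0.77] grip 0.26142333439564625 39.9997740983963
```

Request:
drive_tool:
  increments:
    - [[-0.048,-0.02,0,0,0,-1],[-0.096,-0.04,0,0,0,-2],[-0.144,-0.06,0,0,0,-3],[-0.192,-0.08,0,0,0,-3],[-0.24,-0.1,0,0,0,-3],[-0.276,-0.117,0,0,0,-3],[-0.286,-0.121,0,0,0,-3],[-0.286,-0.121,0,0,0,-3]]

```text
time_s: 24.98
eef_pos: [447.0, -443.1, 208.3]
eef_rot: [-0.0, 0.643, 0.766, 0.0]
ft_force: [-0.2, -0.4, -0.3]
grip_width: 0.262
gripper_force: 40.0
```

Request:
drive_tool:
  increments:
    - [[0,0,0,0,0,0],[0,0,0,0,0,0]]

```text
time_s: 25.22
eef_pos: [447.7, -442.1, 209.0]
eef_rot: [-0.0, 0.642, 0.767, 0.0]
ft_force: [-0.3, -0.2, -1.9]
grip_width: 0.259
gripper_force: 40.0
```

```bash
python3 -c "
from h import *
plan([448,-443.5,101.9],10.0)"
```

```text
shift m [-0.0014  0.      0.1071] turn [-0.   -0.01  0.1 ] t 25.225 F [-0.26 -0.18 -1.88] grip 0.25872424686992457 39.999749064445496
```

Lowering to just below the rack top first, and checking the force.

Request:
drive_tool:
  increments:
    - [[-0.0012,0,0.02,0,0,0],[-0.0012,0,0.03,0,0,0],[-0.0012,0,0.036,0,0,0],[-0.0012,0,0.042,0,0,0],[-0.0012,0,0.048,0,0,0]]

```text
time_s: 25.85
eef_pos: [447.6, -444.5, 160.8]
eef_rot: [0.0, 0.643, 0.766, -0.0]
ft_force: [-0.3, 0.5, -0.7]
grip_width: 0.258
gripper_force: 40.0
```

Request:
drive_tool:
  increments:
    - [[0,0,0.02,0,0,0],[0,0,0.04,0,0,0],[0,0,0.052,0,0,0],[0,0,0.056,0,0,0],[0,0,0.0575,0,0,0],[0,0,0.0575,0,0,0]]

```text
time_s: 26.6
eef_pos: [447.5, -444.5, 103.8]
eef_rot: [0.0, 0.643, 0.766, -0.0]
ft_force: [1.2, 1.0, -1.0]
grip_width: 0.263
gripper_force: 40.0
```

Down another 2 mm onto the rack, then release.

Request:
drive_tool:
  increments:
    - [[0,0,0.001,0,0,0],[0,0,0.0018,0,0,0],[0,0,0.0018,0,0,0]]

```text
time_s: 26.98
eef_pos: [447.6, -444.5, 102.0]
eef_rot: [0.0, 0.643, 0.766, -0.0]
ft_force: [0.7, 0.8, 5.4]
grip_width: 0.262
gripper_force: 40.0
```

Request:
drive_tool:
  increments:
    - [[0,0,0,0,0,0],[0,0,0,0,0,0],[0,0,0,0,0,0],[0,0,0,0,0,0],[0,0,0,0,0,0],[0,0,0,0,0,0]]
  gripper: 0.8

```text
time_s: 27.72
eef_pos: [447.5, -444.4, 101.6]
eef_rot: [0.0, 0.643, 0.766, 0.0]
ft_force: [0.7, 0.3, 0.7]
grip_width: 0.799
gripper_force: 0.0
```

Request:
drive_tool:
  increments:
    - [[0,0,-0.03,0,0,0],[0,0,-0.08,0,0,0],[0,0,-0.13,0,0,0],[0,0,-0.168,0,0,0],[0,0,-0.168,0,0,0],[0,0,-0.168,0,0,0]]

```text
time_s: 28.48
eef_pos: [447.2, -444.1, 268.9]
eef_rot: [-0.0, 0.643, 0.766, 0.0]
ft_force: [-0.2, 0.3, -0.2]
grip_width: 0.798
gripper_force: 0.0
```

```bash
python3 - <<'E'
from h import *
c=cap('wrist'); t=cap('top')
B=cv2.resize(c['frame'][100:240,225:325],(400,560),interpolation=cv2.INTER_CUBIC)
A=cv2.resize(t['frame'][165:240,270:345],(400,400),interpolation=cv2.INTER_CUBIC); A=cv2.copyMakeBorder(A,0,160,0,0,cv2.BORDER_CONSTANT)
cv2.imwrite('pics/fin.png',np.hstack([B,A])[...,::-1])
E
```

```text
(no output)
```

View pics/fin.png

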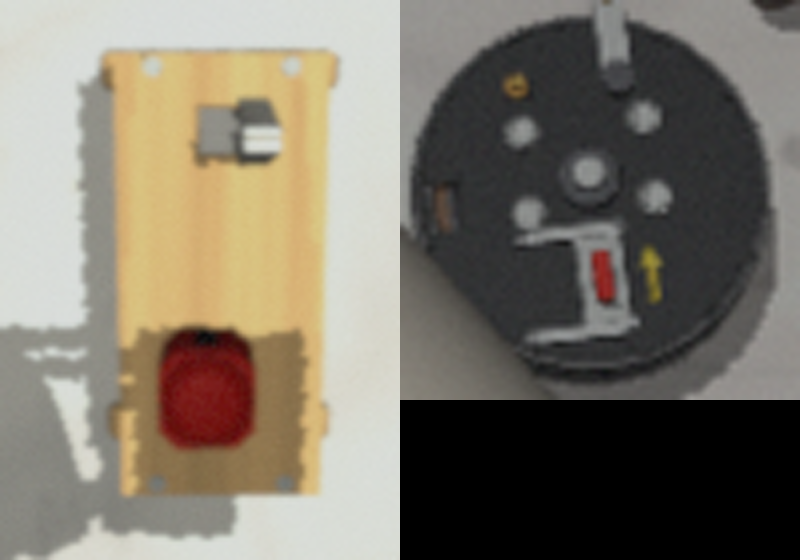

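The driver hangs upright in its hole (left half, handle at (207,390)), the tweezers are undisturbed, and the shutter is shut with the lug at (602,277) as at the start.

```bash
python3 -c "
from workcell import job
print(job.hand_in())"
```

```text
the job is handed in; nothing more can be done
None
```

The job is handed in at about 28.5 s of the 70 s: two clicks tightened, a hard stop felt at about 8 N, one click backed off, the shutter pushed shut to its stop, and the screwdriver hung back in its hole; no judging result was returned.

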